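# Seat a glass blank in the checking nest and hold the plunger gauge on its marked dot

## Task

Check the teal glass blank: lay it flat in the matching recess of the checking nest, fully down between the blue walls with its white dot up, and let go of it. Then take the orange plunger gauge out of its stand and hold it upright with its brass tip on the white dot, pressing gently until the plunger has gone about half its travel into the gauge. Finish while still holding it there like that, and leave the red glass, the black tape and the glass cutter where they lie.

Things in the scene. Friction and masses are not known exactly. Their poses are not given: they have to be found in the camera images.
- blank: loose teal slab of glass, 60 (x) by 70 (y) by 8 mm high, 70 g. Origin at the centre of its underside, z up, y along the longer edge. It starts flat on the bench with the dot up; pick it across the 60 mm width (along its x).
- spot (a point): centre of the white dot (12 mm across, with a black rim to 16 mm) on the top face of the teal blank, 8 mm in x and 16 mm in y from the blank's centre, 8 mm above its underside; the dot is flush as far as touching goes
- nest: fixed checking nest: grey base plate 108 (x) x 118 (y) x 8 mm with blue walls 7 mm high round a recess of 64 (x) x 74 (y) mm: 2 mm to spare on each side of the blank, which fits either way round; the walls' upper 3 mm flare outward by 2 mm. Both walls along y have a 48 mm gap in the middle, open outward, for fingers holding the blank across its width. Origin: centre of the underside.
- nest_floor (a point): centre of the floor of the nest's recess, on top of the base plate, 8 mm above the bench; the seated blank's origin comes here, its top then 16 mm above the bench
- stand: gauge stand, fixed to the bench: foot 78 x 78 mm, four pillars and a 70 x 70 x 10 mm top plate whose top is 55 mm above the bench, with a 16 mm hole in its middle from which the gauge hangs by its collar. Origin at the centre of its underside.
- gauge: loose plunger gauge, 100 g, upright in the stand. Origin on its axis at the underside of its 30 mm collar, z up along it. Orange square grip, 24 x 24 mm, sides along x and y, 6 to 66 mm above the origin (black band 1 mm proud at 8 to 11), cap to 72. Below: 12 mm nose to -20 mm, then the plunger with an 8 mm brass ball, lowest point -42 mm when not pressed. Lift it straight up 45 mm.
- tip (a point): lowest point of the gauge's brass ball, on the gauge's axis; 42 mm below the gauge's origin when not pressed, less when pressed
- plunger (a joint): how far the gauge's plunger is pressed in: 0 out, 0.012 m fully in. A spring resists: about 1.2 N at the start of the travel, 3 N half way, 4.8 N at its end, where it stops hard.
- red_slab: red slab of glass, 45 x 60 x 8 mm, loose, to be left alone; origin at the centre of its underside
- black_tape: roll of black tape, 57 mm across and 19 mm high, loose, to be left alone; origin at the centre of its underside
- cutter: yellow wooden glass cutter, 151 mm long along its x, 15 mm thick, loose, to be left alone; origin at the middle of its underside

How it is judged:
On the way, in this order (a step that is already met when the one before it is completed fails the run):
1. the teal blank lies seated in the nest, dot up, and is let go (horizontal distance between blank and nest_floor below 0.005 m and z of blank in the frame of nest_floor below 0.0015 m and angle between blank's own z axis and vertical below 0.04 rad and contact force between the fingers and blank below 0.05 N), for 0.2 s.
2. the gauge is lifted out of its stand (height (world z) of tip above 0.057 m and contact force between the fingers and gauge above 1 N), for 0.1 s.
At the end, for the whole second after the job is handed in: Blank dot up, flat in the recess (under 1.5 mm off its floor, 2.3 degrees), untouched by the fingers; the gripper holds the gauge still, upright within 6 degrees, clear of the nest, tip within 6 mm of the dot's centre, pressing the blank with 1 to 7 N, plunger in by 3 to 9 mm (all of step 1 and contact force between the fingers and gauge above 1 N and angle between gauge's own z axis and vertical below 0.105 rad and distance between tip and spot below 0.006 m and value of joint plunger between 0.003 and 0.009 m and contact force between gauge and blank between 1 and 7 N and contact force between gauge and nest below 0.05 N and linear speed of gauge below 0.01 m/s); the arm keeps its last pose, push and grip.
It fails at once if the gauge is pressed hard (over 20 N) on the glass (contact force between gauge and blank above 20 N).
It fails at once if the red slab, the tape or the cutter is moved by more than 20 mm (distance of any of red_slab, black_tape, cutter from where it was at the start of the episode above 0.02 m).
It also fails if it takes over 51 s, if anything falls off the work surface, if the arm or the gripper's body presses on something with over 40 N, if the wrist force passes 120 N, or if a joint passes its speed limit or range.

## Robot

A 7-joint arm with a two-finger parallel gripper is mounted at the origin on a cart in front of the work surface, level with it; the furniture and walls round the work are solid. World frame = base frame: x ahead of the robot, y to its left, z up, the work surface at z = 0. Lengths are in m, angles in rad, forces in N, time in s.
With the tool pointing down it reaches from about 0.35 to 0.9 m from the base axis. Payload 19.9 kg.
Tool frame: the origin (TCP) lies between the finger pads; the fingertips stand 19 mm ahead of it and the grasp point (between the pads) is the TCP; z points along the fingers, y is the line along which they close (so a half turn about z gives the same grasp; the last joint's range is limited). The gripper opens to 94 mm and grips with 3 to 60 N. Pads are 16 mm wide; open, the fingers measure 119 mm over their backs; the gripper's body (75 mm by 177 mm) begins 78 mm behind the grasp point.
Start: joints at [1.238, 0.417, -0.01, 1.614, 0.005, 1.111, -0.053], TCP at [0.18, -0.599, 0.224] pointing down, gripper open.
Joint ranges: [-2.81, 2.81], [-0.39, 2.02], [-1.27, 1.25], [0.06, 2.57], [-1.19, 4.33], [0.19, 2], [-2.82, 2.82]. Speed limits (rad/s): [1.89, 1.89, 2.39, 2.39, 3.01, 3.01, 3.01].

## Interface

Orientations are given as a 3x3 rotation matrix whose columns are the frame's x, y, z axes.
In Python, from rig import robot gives the robot as it stands. Calls block until the motion is done:
- robot.move_ptp(position, orientation): joint-space move of the TCP to a pose.
- robot.move_linear(position, velocity=0.15, frame=None, threshold=None): straight line of the TCP; frame=None keeps the orientation; velocity is the mean speed in m/s. With threshold (N) it stops when the force on the tool has changed by that much, and returns True; else False.
- robot.goto_joints(angles): joint-space move.
- robot.gripper_to(opening): finger opening in m; the grip force is fixed at half the most; returns when the fingers have stopped.
- robot.pause(seconds).
- robot.ik(position, orientation): joint angles nearest the present ones, or None.
- robot.get_state(): the state.
- robot.grab_frame(name): name is "scene" or "top" or "wrist"; returns the picture (400x640x3 uint8, red, green, blue); there is no depth.
- robot.camera_info(name): a dict with "fx", "fy", "cx", "cy" (pixels), "rvec" (rotation vector, rad) and "tvec" (3), from world to camera coordinates, as OpenCV has them. Camera axes: x right, y down, z forward; pixel columns grow to the right and rows downward; lengths in m; the calibration is good to about 2 mm. A picture is of the moment at which its call begins: read the wrist's pose just before it. camera_info takes no time and is no camera call; for the wrist camera it gives the pose at the moment of the call.
A pose or a line that the arm cannot do raises robot.PlanningError and nothing moves.
- robot.sign_off(): hands the job in; it is judged then, once.
The state is a dict: "time": time; "qpos": joint angles; "joint_vel": joint speeds; "effort": joint torques, N m; "ee_pos": TCP position; "tool_rot": TCP orientation; "force": force on the tool from outside, world axes, zero at the start; "moment": the same for the moment, N m; "opening": finger opening in m; "grasp_force": force on a finger pad.
Only numpy, scipy, OpenCV 4.12 (cv2) and the standard library are available. Lean on these libraries where they do the work, as an engineer would, in place of code of your own. Each camera call takes 0.05 s, during which the arm holds its last target. There are 200 camera calls.

## Working session

There is one attempt and no reset: what is moved stays moved. The work goes in short steps, each a Python script; the robot and the scene stay as the last script left them, time stands still between calls to the robot, and variables do not carry over. Pictures are saved under pics/ and viewed, at most 10 in all, crops included, and the job is handed in when it is done.

```bash
ls; mkdir -p pics
python3 - <<'E'
from rig import robot
import cv2
for n in("scene","top"):
    f=robot.grab_frame(n); cv2.imwrite(f"pics/{n}0.png",f[:,:,::-1]); c=robot.camera_info(n); print(n,c)
s=robot.get_state(); print(s["time"],s["ee_pos"],s["tool_rot"],s["force"])
E
```

```text
pics
rig.py
scene {'fx': 465.8630608538053, 'fy': 465.8630608538053, 'cx': 312.10724796954275, 'cy': 199.74380351248084, 'rvec': array([ 0.8171433 , -2.61151288,  1.04723455]), 'tvec': array([0.5571845 , 0.15684744, 0.9914806 ])}
top {'fx': 492.2856642517422, 'fy': 492.2856642517422, 'cx': 325.29726052492884, 'cy': 199.18340602618764, 'rvec': array([ 2.20064225, -2.23347973,  0.08743713]), 'tvec': array([0.18888528, 0.5262424 , 1.00505515])}
0.1 [ 0.17970454 -0.5982838   0.22390937] [[ 9.57716249e-01  2.87714153e-01 -3.89866866e-04]
 [ 2.87714405e-01 -9.57715725e-01  1.00540996e-03]
 [-8.41109529e-05 -1.07506777e-03 -9.99999419e-01]] [ 0.55831696 -0.05991718  0.09752287]
```

View pics/top0.png

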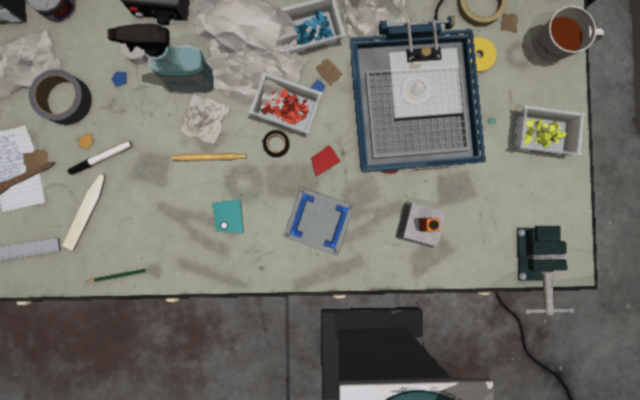

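View pics/scene0.png

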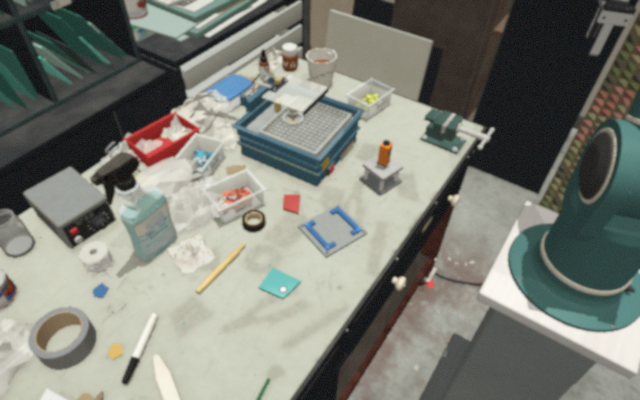

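The top view shows the teal blank near (228,217) with its dot near (223,226), the nest near (320,221), the stand near (422,224) and the orange gauge near (430,225). The red slab, tape and cutter all lie further out from the robot. I'll get coarse positions first, then refine them with the wrist camera.

```bash
cat > h.py <<'E'
import numpy as np, cv2
from rig import robot
def cast(c,uv,z):
    R=cv2.Rodrigues(np.array(c["rvec"]))[0]; t=np.array(c["tvec"]); o=-R.T@t
    uv=np.atleast_2d(uv).astype(float)
    d=np.c_[(uv[:,0]-c["cx"])/c["fx"],(uv[:,1]-c["cy"])/c["fy"],np.ones(len(uv))]@R
    return (o+d*((z-o[2])/d[:,2])[:,None])[:,:2]
def proj(c,p):
    R=cv2.Rodrigues(np.array(c["rvec"]))[0]; q=R@np.array(p)+c["tvec"]
    return np.array([c["fx"]*q[0]/q[2]+c["cx"],c["fy"]*q[1]/q[2]+c["cy"]])
def mask(f,lo,hi):
    return cv2.inRange(cv2.cvtColor(f,cv2.COLOR_RGB2HSV),lo,hi)
TEAL=((80,120,60),(96,255,255)); BLUE=((105,120,60),(125,255,255)); ORANGE=((5,170,100),(18,255,255))
def blobs(m,k=3):
    c,_=cv2.findContours(m,cv2.RETR_EXTERNAL,cv2.CHAIN_APPROX_NONE)
    return sorted(c,key=cv2.contourArea,reverse=True)[:k]
def rect(c,cnt,z):
    """min-area rectangle of a contour cast on plane z: centre, size, angle (deg) of the long side"""
    p=cast(c,cnt.reshape(-1,2),z).astype(np.float32)*1000
    (x,y),(w,h),a=cv2.minAreaRect(p)
    if w>h: w,h,a=h,w,a+90
    return np.array([x,y])/1000,(w,h),(a+90)%180   # angle of long side from world x
def down(a):
    """tool down, tool y axis at world angle a"""
    y=np.array([np.cos(a),np.sin(a),0]); z=np.array([0,0,-1.]); return np.c_[np.cross(y,z),y,z]
E
python3 - <<'E'
from h import *
f=cv2.imread("pics/top0.png")[:,:,::-1].copy(); c=robot.camera_info("top")
m=np.zeros(f.shape[:2],np.uint8); m[150:280,190:460]=255
for n,r,z in(("teal",TEAL,.008),("blue",BLUE,.015),("orange",ORANGE,.1)):
    for b in blobs(mask(f,*r)&m):
        if cv2.contourArea(b)>20: print(n,cv2.contourArea(b),b.reshape(-1,2).mean(0),rect(c,b,z))
bl=np.vstack([b for b in blobs(mask(f,*BLUE)&m) if cv2.contourArea(b)>20]); print("nest",rect(c,bl,.015))
print("dot",cast(c,[223,226],.008),"stand",cast(c,[422,224],.055))
s=robot.get_state(); w=robot.camera_info("wrist"); R=cv2.Rodrigues(w["rvec"])[0]
print("cam in tool",s["tool_rot"].T@(-R.T@w["tvec"]-s["ee_pos"]),(R@s["tool_rot"]).round(3),w["fx"])
E
```

```text
teal 598.5 [227.576 217.224] (array([0.49561359, 0.38109314]), (51.93941116333008, 62.55020523071289), 4.696903228759766)
blue 221.0 [299.94339623 214.43396226] (array([0.49747882, 0.23022525]), (23.213470458984375, 86.238037109375), 160.26837921142578)
blue 216.5 [337.14953271 227.21495327] (array([0.47261853, 0.16104352]), (22.645038604736328, 86.36019134521484), 160.54024505615234)
orange 42.5 [429.95555556 223.33333333] (array([ 0.47460855, -0.01472198]), (20.795936584472656, 20.871305465698242), 88.59748077392578)
nest (array([0.48505655, 0.19568698]), (86.33688354492188, 96.59185791015625), 70.29188537597656)
dot [[0.47721663 0.3905078 ]] stand [[ 0.47532658 -0.00723213]]
cam in tool [ 0.08148887 -0.00028796 -0.15852736] [[ 0.     1.     0.   ]
 [-0.96   0.    -0.281]
 [-0.281 -0.     0.96 ]] 308.16452955191585
```

```bash
cat >> h.py <<'E'
def look(name,p,a):
    robot.move_ptp(p,down(a)); robot.pause(.2)
    c=robot.camera_info("wrist"); f=robot.grab_frame("wrist")
    cv2.imwrite(f"pics/{name}.png",f[:,:,::-1]); np.save(f"pics/{name}.npy",c,allow_pickle=True); return f,c
def load(name):
    return cv2.imread(f"pics/{name}.png")[:,:,::-1].copy(),np.load(f"pics/{name}.npy",allow_pickle=True).item()
E
python3 - <<'E'
from h import *
d=np.deg2rad
look("w_gauge",[.475,-.012,.25],d(0)); print(robot.get_state()["time"])
look("w_nest",[.485,.196,.16],d(-19.7)); print(robot.get_state()["time"],robot.get_state()["qpos"].round(2))
look("w_blank",[.4956,.381,.15],d(-85.3)); print(robot.get_state()["time"],robot.get_state()["qpos"].round(2))
g=[cv2.imread(f"pics/{n}.png") for n in("w_gauge","w_nest","w_blank")]
cv2.imwrite("pics/m1.png",np.vstack([np.hstack([cv2.resize(x,(400,250)) for x in g[:2]]),np.hstack([cv2.resize(g[2],(400,250)),np.zeros((250,400,3),np.uint8)])]))
E
```

```text
2.6917
3.8583 [ 0.18  0.41 -0.76  1.91  0.34  0.96 -1.09]
5.3667 [-0.34  0.54 -0.5   1.67  0.3   1.01 -2.42]
```

View pics/m1.png

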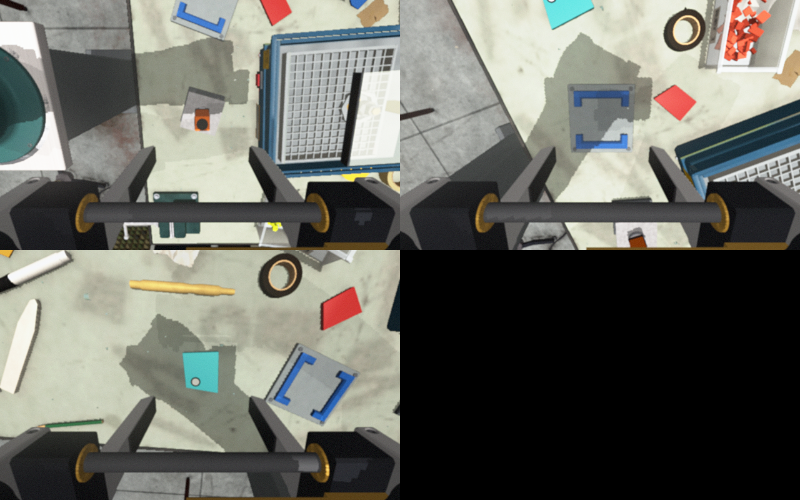

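The wrist pictures show everything clearly. At 400x250 scale the gauge top is at (203,122), the nest walls are centred near (202,117) in their panel, and the blank is at (200,122) with its dot at (195,132). Next I'll measure them.

Run:
```python
from h import *
f,c=load("w_blank")
m=mask(f,(80,90,40),(98,255,255)); m[400*7//10:]=0; b=blobs(m,2)
for x in b: print("teal",cv2.contourArea(x),rect(c,x,.008))
t=b[0] ; M=np.zeros_like(m); cv2.drawContours(M,[cv2.convexHull(t)],-1,255,-1); M=cv2.erode(M,np.ones((5,5)))
dm=mask(f,(0,0,120),(179,60,255))&M; print("dot",[cast(c,np.array(cv2.minEnclosingCircle(x)[0]),.008) for x in blobs(dm,1)])
for n in("w_nest","w_blank"):
    f,c=load(n); m=mask(f,(105,110,40),(125,255,255)); M=np.zeros_like(m)
    u=proj(c,[.485,.196,.015]).astype(int); M[max(u[1]-70,0):u[1]+70,u[0]-85:u[0]+85]=255
    bs=[x for x in blobs(m&M) if cv2.contourArea(x)>100]
    print(n,[ (cv2.contourArea(x),rect(c,x,.015)) for x in bs]); print(rect(c,np.vstack(bs),.015))
f,c=load("w_gauge"); x=f[110:260,250:400]; cv2.imwrite("pics/c1.png",cv2.resize(x[:,:,::-1],(600,600),interpolation=cv2.INTER_CUBIC))
f,c=load("w_nest");
```

```text
teal 3239.5 (array([0.49470081, 0.3825705 ]), (56.231971740722656, 69.3579330444336), 6.030466079711914)
teal 0.0 (array([0.5856214, 0.099323 ]), (0.0, 0.0), 90.0)
dot [array([[0.47891757, 0.39032514]])]
w_nest [(1103.0, (array([0.49677026, 0.23202538]), (23.653411865234375, 85.95484161376953), 160.21853637695312)), (996.0, (array([0.47273706, 0.16356743]), (24.685007095336914, 86.37240600585938), 160.2157745361328))]
(array([0.48469394, 0.19737782]), (86.27285766601562, 96.84336853027344), 70.51055145263672)
w_blank [(1341.0, (array([0.47359793, 0.16569295]), (28.375797271728516, 87.47758483886719), 160.54529571533203)), (1168.5, (array([0.49757849, 0.23321805]), (26.077449798583984, 86.66654205322266), 160.40310668945312))]
(array([0.48533438, 0.19891914]), (87.47758483886719, 98.85204315185547), 70.54529571533203)
```

View pics/c1.png

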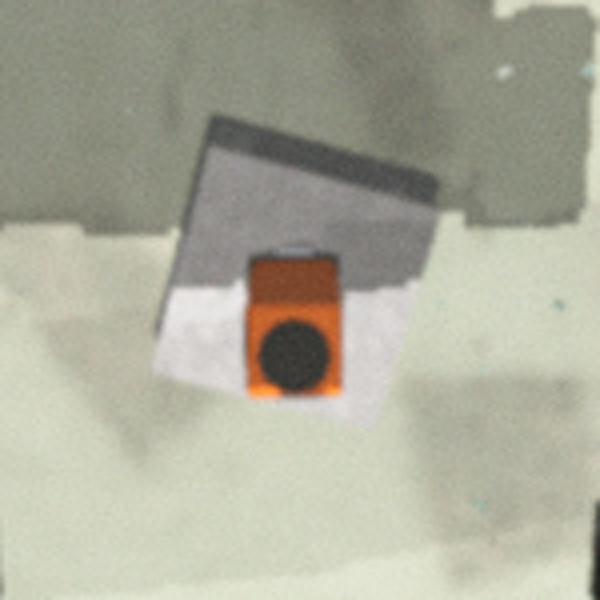

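Run:
```python
from h import *
p=[.4949,.3832]; R=down(np.deg2rad(-84.6))
robot.gripper_to(.09)
robot.move_linear([*p,.06],.15,R); robot.move_linear([*p,.0205],.06,R)
s=robot.get_state(); print(s["ee_pos"],s["force"])
robot.gripper_to(.04); s=robot.get_state(); print(s["opening"],s["grasp_force"],s["time"])
robot.move_linear([*p,.11],.12,R)
s=robot.get_state(); print(s["opening"],s["grasp_force"],s["time"],s["ee_pos"],s["force"])
c=robot.camera_info("wrist"); f=robot.grab_frame("wrist"); cv2.imwrite("pics/w_held.png",f[:,:,::-1]); np.save("pics/w_held.npy",c,allow_pickle=True)
```

```text
[0.49487551 0.38327697 0.02030263] [-0.22797446  0.49349952  0.3724723 ]
0.05465172432389635 29.896974413422868 7.8833
0.05466235586892927 29.901389790466055 8.7833 [0.49460823 0.38286993 0.10926619] [ 0.02588318 -0.15504704 -0.78493307]
```

View pics/w_held.png

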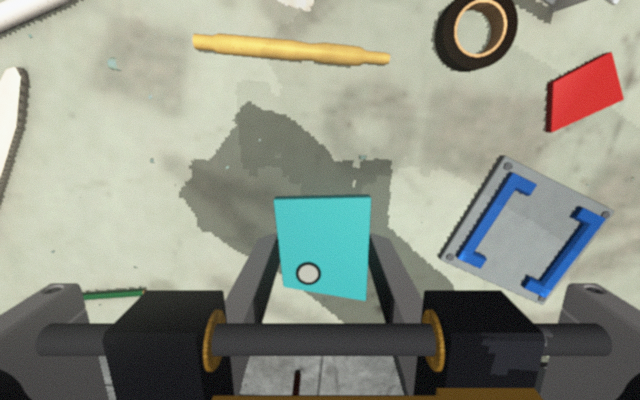

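The held picture shows the blank between the fingers, with corners near (275,197), (370,196), (365,300) and (283,288) and the dot at (308,273). The outline looks skewed, so I'll measure its corners on the bench and in the hand before placing.

Run:
```python
from h import *
s=robot.get_state(); Rt=s["tool_rot"]; P=s["ee_pos"]
for n,z in(("w_blank",.008),("w_held",P[2]-.0203+.008)):
    f,c=load(n); m=mask(f,(80,90,40),(98,255,255)); m[320:]=0
    t=cv2.convexHull(blobs(m,1)[0]); q=cv2.approxPolyDP(t,6,True).reshape(-1,2); print(n,q.tolist())
    w=cast(c,q,z); print((w*1000).round(1).tolist(),"sides",[round(1000*np.linalg.norm(w[i]-w[i-1]),1) for i in range(len(w))])
    M=np.zeros_like(m); cv2.drawContours(M,[t],-1,255,-1); M=cv2.erode(M,np.ones((5,5)))
    dm=mask(f,(0,0,120),(179,60,255))&M; d=cast(c,np.array(cv2.minEnclosingCircle(blobs(dm,1)[0])[0]),z)[0]; print("dot",d)
    if n=="w_held":
        for v in [*w,d]: print("tool xy",(((np.r_[v,P[2]]-P)@Rt)[:2]*1000).round(1))
```

```text
w_blank [[349, 163], [348, 227], [299, 220], [292, 165]]
[[530.9, 358.1], [464.1, 352.1], [467.7, 403.4], [524.3, 413.7]] sides [np.float64(56.0), np.float64(67.0), np.float64(51.4), np.float64(57.6)]
dot [0.47891757 0.39032514]
w_held [[369, 196], [365, 299], [285, 286], [274, 199]]
[[531.7, 360.2], [464.0, 353.5], [468.6, 404.8], [524.8, 414.5]] sides [np.float64(54.7), np.float64(68.0), np.float64(51.5), np.float64(57.0)]
dot [0.47840151 0.391232  ]
tool xy [34.9 26.1]
tool xy [-33.2  26.4]
tool xy [-23.8 -24.3]
tool xy [ 33.1 -28.6]
tool xy [-15.3  -9.9]
```

The blank's real outline is slightly skewed, with the gripped width at 54.7 mm, but it stays inside the 60x70 nominal. From the dot and the straight edge, its origin in the tool frame is about (0.6,-2.3) mm, so I'll place it with that offset.

Run:
```python
from h import *
R=down(np.deg2rad(-19.6)); n=np.array([.4848,.1970]); p=n-(R@np.array([.0006,-.0023,0]))[:2]
robot.move_ptp([*p,.10],R); robot.move_linear([*p,.045],.12,R); robot.pause(.1)
hit=robot.move_linear([*p,.0283],.03,R,threshold=4)
s=robot.get_state(); print(hit,s["ee_pos"],p,s["force"],s["moment"],s["time"])
c=robot.camera_info("wrist"); f=robot.grab_frame("wrist"); cv2.imwrite("pics/w_seat.png",f[:,:,::-1]); np.save("pics/w_seat.npy",c,allow_pickle=True)
cv2.imwrite("pics/c2.png",cv2.resize(f[120:320,190:450,::-1],(780,600)))
```

```text
True [0.48656201 0.19551588 0.02835912] [0.48676546 0.19566323] [-0.23799581 -0.27079811  6.32765591] [-0.06386827  0.13028845  0.02691141] 11.2917
```

View pics/c2.png

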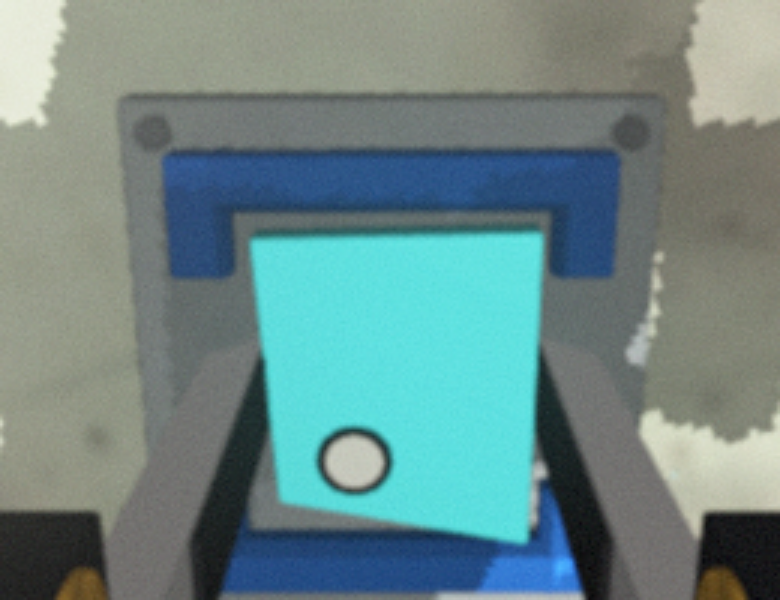

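The crop shows the blank down between the walls. Its far edge is at y≈235 against the wall's inner edge at y≈210, and its near right corner is at (528,543), close to the near wall. I'll check the clearances numerically before releasing.

Run:
```python
from h import *
f,c=load("w_seat"); s=robot.get_state(); R=s["tool_rot"]; P=s["ee_pos"]
def t(x,y,z):
    w=cast(c,[190+x/3,120+y/3],z)[0]; return (((np.r_[w,P[2]]-P)@R)[:2]*1000).round(1)
for n,a in dict(bTL=(250,237,.016),bTR=(543,231,.016),bBR=(528,543,.016),bBL=(280,502,.016),dot=(355,460,.016),wallTopEdge=(390,210,.015),floorBot=(330,530,.008),wL=(232,240,.015),wR=(553,240,.015),oL=(163,153,.015),oR=(620,153,.015)).items(): print(n,t(*a))
```

```text
bTL [ 33.5 -29.4]
bTR [34.8 26.8]
bBR [-34.   26.7]
bBL [-24.2 -25.7]
dot [-14.3  -9.9]
wallTopEdge [38.7 -2.5]
floorBot [-36.2 -16.1]
wL [ 32.7 -33.1]
wR [32.7 29. ]
oL [ 49.7 -45.2]
oR [49.7 40.8]
```

Clearances are even: the blank centre is within about 1 mm of the recess centre. I'll release, then measure the seated blank and look at the gauge from straight over it.

Run:
```python
from h import *
robot.gripper_to(.08); s=robot.get_state(); R=s["tool_rot"]; P=s["ee_pos"]; print(s["opening"])
robot.move_linear([P[0],P[1],.13],.15); robot.pause(.3)
c=robot.camera_info("wrist"); f=robot.grab_frame("wrist"); cv2.imwrite("pics/w_rel.png",f[:,:,::-1]); np.save("pics/w_rel.npy",c,allow_pickle=True)
m=mask(f,(80,90,40),(98,255,255)); m[300:]=0; b=cv2.convexHull(blobs(m,1)[0]); q=cv2.approxPolyDP(b,5,True).reshape(-1,2)
w=cast(c,q,.016); print(q.tolist(),(((np.c_[w,w[:,0]*0]-[*P[:2],0])@R)[:,:2]*1000).round(1).tolist())
M=np.zeros_like(m); cv2.drawContours(M,[b],-1,255,-1); M=cv2.erode(M,np.ones((5,5)))
dm=mask(f,(0,0,110),(179,60,255))&M; bb=blobs(dm,1)[0]; (u,r)=cv2.minEnclosingCircle(bb); print("dot",u,r,cast(c,u,.016))
F,C=robot.grab_frame("top"),robot.camera_info("top"); m=mask(F,*TEAL); Z=m*0; Z[190:255,285:355]=255; b=cv2.convexHull(blobs(m&Z,1)[0]); Z[:]=0; cv2.drawContours(Z,[b],-1,255,-1)
print("top",rect(C,b,.016)); g=cv2.erode(Z,np.ones((3,3))); d=blobs(mask(F,(0,0,120),(179,80,255))&g,1); print([cast(C,cv2.minEnclosingCircle(x)[0],.016) for x in d])
# gauge, closer view, tool y along world x
f,c=look("w_g2",[.470,-.0135,.22],0.); s=robot.get_state(); print(s["time"],s["qpos"].round(2))
cv2.imwrite("pics/c3.png",cv2.resize(f[90:290,190:450,::-1],(780,600),interpolation=cv2.INTER_CUBIC))
```

```text
0.08005355038136797
[[354, 166], [353, 237], [297, 228], [291, 169]] [[35.3, 26.2], [-32.8, 27.2], [-23.7, -25.9], [32.5, -29.9]]
dot (313.69354248046875, 218.98387145996094) 6.990696430206299 [[0.47190298 0.18483989]]Traceback (most recent call last):
  File "<stdin>", line 9, in <module>
IndexError: list index out of range
```

Run:
```python
from h import *
robot.move_linear([*robot.get_state()["ee_pos"][:2],.2],.2)
f,c=look("w_g2",[.470,-.0135,.22],0.); s=robot.get_state(); print(s["time"],s["qpos"].round(2))
cv2.imwrite("pics/c3.png",cv2.resize(f[90:290,190:450,::-1],(780,600),interpolation=cv2.INTER_CUBIC))
for n in("w_gauge","w_g2"):
    f,c=load(n); m=mask(f,(3,140,40),(20,255,255)); Z=m*0; u=proj(c,[.473,-.0135,.12]).astype(int); Z[u[1]-60:u[1]+60,u[0]-60:u[0]+60]=255
    b=blobs(m&Z,1)[0]; M=m*0; cv2.drawContours(M,[cv2.convexHull(b)],-1,255,-1)
    x,y,w,h=cv2.boundingRect(b); d=blobs(mask(f,(0,0,0),(179,255,75))&cv2.erode(M,np.ones((5,5))),1)[0]; (u,r)=cv2.minEnclosingCircle(d)
    print(n,(x,y,w,h),"disc",u,r,cast(c,u,.127),"grip xs at .121",cast(c,[[x,u[1]],[x+w,u[1]]],.121))
    m=mask(f,ORANGE[0],ORANGE[1]); print(cv2.minAreaRect(b))
F,C=robot.grab_frame("top"),robot.camera_info("top"); m=mask(F,(80,90,40),(98,255,255)); Z=m*0; Z[190:255,285:355]=255
print("top",[ (cv2.contourArea(b),rect(C,b,.016)) for b in blobs(m&Z,1)])
```

```text
14.7583 [ 0.77  0.24 -0.91  1.97  0.22  1.04 -0.24]
w_gauge (312, 175, 23, 34) disc (323.1538391113281, 198.53846740722656) 8.171709060668945 [[ 0.47425696 -0.0094299 ]] grip xs at .121 [[ 0.46343988 -0.01111149]
 [ 0.48572578 -0.01111912]]
((323.0, 191.5), (33.0, 22.0), 90.0)
w_g2 (316, 181, 26, 38) disc (328.7264099121094, 208.23585510253906) 8.862701416015625 [[ 0.47411805 -0.00930186]] grip xs at .121 [[ 0.46308466 -0.01121587]
 [ 0.48584703 -0.01116244]]
((328.5, 199.5), (37.0, 25.0), 90.0)
top [(761.5, (array([0.48547827, 0.19403685]), (55.956886291503906, 68.3556900024414), 70.06851196289062))]
```

View pics/c3.png

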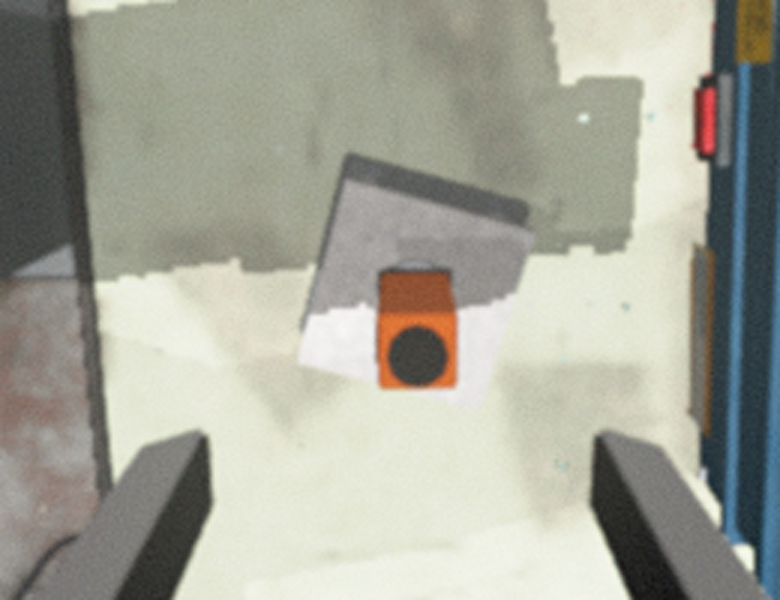

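The crop shows the gauge upright and square to the image, with its black cap disc at (417,355). Both wrist views put the gauge axis at about (0.4742, -0.0093). I'll grasp and lift it.

Run:
```python
from h import *
f,c=load("w_g2"); print("stand",cast(c,[[190+413/3,90+296/3]],.055))
R=down(0.); p=[.4743,-.0095]
robot.move_linear([*p,.16],.12,R); robot.move_linear([*p,.096],.08,R); s=robot.get_state(); print(s["ee_pos"],s["force"])
robot.gripper_to(.01); s=robot.get_state(); print(s["opening"],s["grasp_force"],s["force"],s["ee_pos"])
robot.move_linear([*p,.165],.1,R); robot.pause(.3); s=robot.get_state(); print(s["opening"],s["grasp_force"],s["force"],s["ee_pos"],s["time"])
try:
    robot.move_linear([.4719,.1847,.150],.15,R)
except robot.PlanningError as e: print(e)
robot.pause(.4); s=robot.get_state(); print(s["ee_pos"],s["force"],s["time"])
c=robot.camera_info("wrist"); f=robot.grab_frame("wrist"); cv2.imwrite("pics/w_hov.png",f[:,:,::-1]); np.save("pics/w_hov.npy",c,allow_pickle=True)
f=robot.grab_frame("scene"); cv2.imwrite("pics/s_hov.png",f[:,:,::-1])
h=cv2.resize(f[150:300,230:390,::-1],(390,366)); g=cv2.imread("pics/w_hov.png")[120:320,215:425]; cv2.imwrite("pics/c4.png",np.hstack([cv2.resize(g,(384,366)),h]))
```

```text
stand [[ 0.47412436 -0.00981059]]
[ 0.47454056 -0.00941179  0.09630485] [ 0.59603792  0.03134602 -0.83229076]
0.024081661700810275 29.999206066131592 [0.88165203 0.06687784 0.2968008 ] [ 0.47432589 -0.00950934  0.09599002]
0.023798347008491084 29.999032616615295 [-0.10551301  0.65583726 -1.32907904] [ 0.47418282 -0.00940393  0.16471121] 18.45
[0.47193839 0.18454673 0.15001345] [ 0.1370745   0.66838687 -1.30152649] 20.3
```

View pics/c4.png

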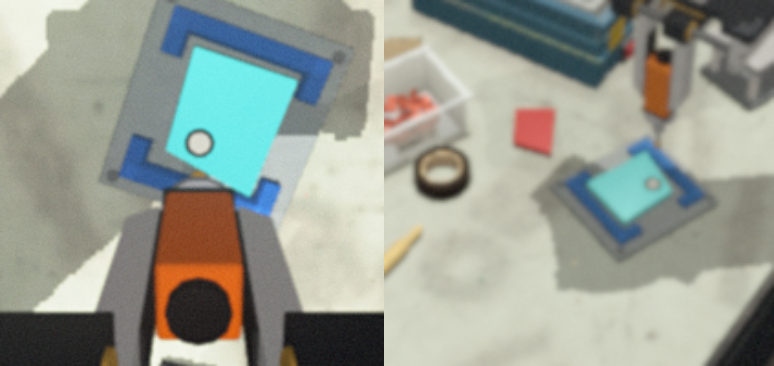

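The wrist crop shows the blank seated with its dot at (200,143) and the gauge upright, its tip just below the dot in the picture because it's still about 50 mm up. I'll check the dot and tip in both views, then lower the gauge with force sensing.

Run:
```python
from h import *
f,c=load("w_hov"); u=[215+200*210/384,120+143*200/366]; d=cast(c,u,.016)[0]; print("dot",d)
m=mask(f,(3,140,40),(20,255,255)); Z=m*0; Z[120:320,215:425]=1; b=blobs(m*Z,1)[0]; M=m*0; cv2.drawContours(M,[cv2.convexHull(b)],-1,255,-1)
q=blobs(mask(f,(0,0,0),(179,255,75))&cv2.erode(M,np.ones((5,5))),1)[0]; print("cap",cast(c,cv2.minEnclosingCircle(q)[0],.150+.031))
C=robot.camera_info("scene"); S=cv2.imread("pics/s_hov.png")[:,:,::-1].copy()
print("expected tip",proj(C,[.4719,.1846,.068]),"cap",proj(C,[.4719,.1846,.181]),"dot",proj(C,[*d,.016]),"seen tip ~",230+272*160/390,150+143*150/366,"seen dot",230+269*160/390,150+184*150/366)
```

```text
dot [0.47236405 0.18479008]
cap [[0.4714343  0.18614581]]
expected tip [341.60532629 210.27728383] cap [344.74244814 172.47454317] dot [340.107196   225.66492838] seen tip ~ 341.5897435897436 208.60655737704917 seen dot 340.35897435897436 225.40983606557376
```

Run:
```python
from h import *
R=down(0.); p=[.4721,.1848]
robot.move_linear([*p,.106],.08,R); robot.pause(.4); z0=robot.get_state()["force"][2]; print(z0)
for z in (.102,.100,.099,.098,.097,.096,.095,.0945,.094,.0935,.093,.0925,.092):
    hit=robot.move_linear([*p,z],.02,R,threshold=6); robot.pause(.2)
    s=robot.get_state(); F=s["force"][2]-z0; print(z,s["ee_pos"].round(4),round(F,2),hit,round(s["grasp_force"],1))
    if F>2.8 or hit: break
print(s["time"])
c=robot.camera_info("wrist"); f=robot.grab_frame("wrist"); g=f[120:320,215:425,::-1]
S=robot.grab_frame("scene")[150:300,230:390,::-1]; cv2.imwrite("pics/c5.png",np.hstack([cv2.resize(g,(384,366)),cv2.resize(S,(390,366))]))
```

```text
-1.2258200734950058
0.102 [0.4721 0.1848 0.102 ] -0.18 False 30.0
0.1 [0.4721 0.1848 0.1   ] -0.42 False 30.0
0.099 [0.4721 0.1848 0.099 ] 0.58 False 30.0
0.098 [0.4721 0.1848 0.098 ] 2.11 False 30.0
0.097 [0.4721 0.1848 0.097 ] 2.9 False 30.0
23.85
```

View pics/c5.png

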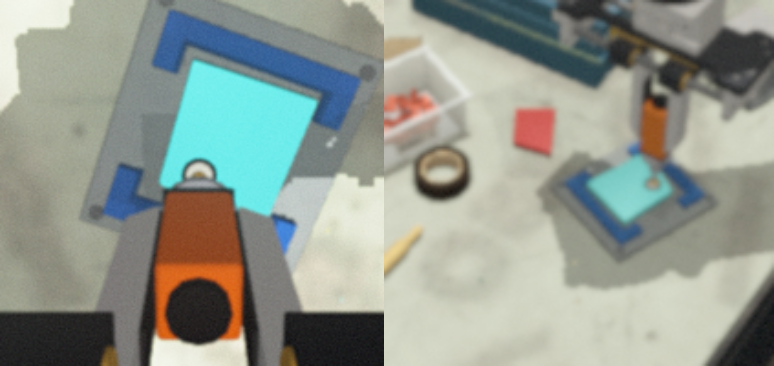

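The tip is on the dot. The force reading is noisy, and contact came at TCP z≈0.099 as predicted, so the plunger is only about 2 mm in. I'll go on to about 5.5 mm and average the force.

Run:
```python
from h import *
R=down(0.); p=[.4721,.1848]
def avg():
    v=[]
    for _ in range(15): robot.pause(.04); v.append(robot.get_state()["force"][2])
    return np.mean(v)+1.3, np.std(v)
print(avg())
for z in(.0955,.0945,.0935):
    hit=robot.move_linear([*p,z],.02,R,threshold=5); print(z,hit,robot.get_state()["ee_pos"].round(4),avg())
    if hit: break
s=robot.get_state(); print(s["time"],s["tool_rot"][:,2],s["grasp_force"])
```

```text
(np.float64(2.1473476719859588), np.float64(0.4215263981250548))
0.0955 False [0.4721 0.1848 0.0954] (np.float64(2.659405899399294), np.float64(0.4667418147619801))
0.0945 False [0.4721 0.1848 0.0945] (np.float64(2.664379018888426), np.float64(0.4560191051047861))
0.0935 False [0.4721 0.1848 0.0935] (np.float64(3.1176621369364694), np.float64(0.4941878077686331))
27.2 [ 8.98526752e-05  3.51089543e-05 -9.99999995e-01] 29.999688863754272
```

The averaged force is 3.1 N, which matches about half travel, and the position estimate of 5.5 mm agrees. Handing in.

```bash
python3 -c "
from rig import robot
print(robot.sign_off())"
```

```text
the job is handed in; nothing more can be done
None
```

I handed the job in: the blank is seated in the nest and released, and the gauge is held upright on the white dot at about 3 N, plunger about 5.5–6 mm in by force and position; no verdict was returned.

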